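# Pressurise the resin-bead curing pot

## Robot

A 7-joint arm with a two-finger parallel gripper is mounted at the origin on the work surface. World frame = base frame: x ahead of the robot, y to its left, z up, the work surface at z = 0. Lengths are in m, angles in rad, forces in N, time in s.
With the tool pointing down it reaches from about 0.425 to 0.925 m from the base axis. Payload 6.8 kg.
Tool frame: the origin (TCP) lies midway between the tips of the shut fingers; the grasp point (between the pads) lies 19 mm behind it; z points along the fingers, y is the line along which they close (so a half turn about z gives the same grasp; the last joint's range is limited). The gripper opens to 85 mm and grips with 20 to 120 N. Pads are 22 mm wide; open, the fingers measure 114 mm over their backs; the gripper's body (76 mm by 85 mm) begins 54 mm behind the grasp point. The pads swing forward as they close: fully open they stand 13 mm farther back than shut.
Start: joints at [-1.251, 0.477, 0.022, 1.555, -0.011, 1.109, -0.083], TCP at [0.28, 0.614, 0.231] pointing down, gripper open.
Joint ranges: [-2.96, 2.96], [-0.34, 2.1], [-1.41, 1.46], [0.24, 2.44], [-1.37, 4.51], [0.17, 1.92], [-2.96, 2.96]. Speed limits (rad/s): [2.39, 2.39, 3.14, 3.14, 3.14, 3.14, 3.14].

## Interface

Orientations are given as a unit quaternion [w, x, y, z].
In Python, from station import bot, imaging gives the robot as it stands.
- The arm moves only by the tool move_arm, never from a script. Its argument "commands" is a list that holds one entry, the list of rows, each a list of 7 numbers: the shift along the tool's x, y, z in m, then the turn, a rotation vector about the tool's x, y, z in degrees, then the finger opening in m, from 0 to 0.0854. In form: [[[x, y, z, rx, ry, rz, grip], ...]]. A call has 1 to 20 rows; each row shifts and turns the commanded pose from where the row before left it, along the tool's axes as they then stand; what a row does not reach is not made up. A row lasts 1/8 s, in which the tool goes at most 62.5 mm and 10.7 degrees, less where a joint would pass 70% of its speed; a pose out of reach is approached as far as the arm can. A call is refused whole if a number of a shift passes 0.0625 or a number of a turn 10.7, either way. A call with a gripper value outside its range is refused whole. The fingers move at their own pace and stop on an object; "squeeze" is the grip in N (left out, the last holds). Time passes only in rows, so rows that do not move let the fingers close. It gives the time, the measured TCP pose, the force, the opening and the grip force at its end, in the units of the state.
- bot.get_obs(): the state, without advancing time (a new reading comes with each control period).
- imaging.read_camera(name): name is "scene" or "top" or "wrist"; returns the picture (480x640x3 uint8, red, green, blue); there is no depth.
- imaging.calibration(name): a dict with "intrinsics" (3x3 intrinsics, pixels), "k1" (the pictures are not rectified: a ray, as slopes to the right and down, at radius r is drawn at 1 + k1 r^2 times it, then the intrinsics apply), "extrinsics" (4x4, takes a point from camera to world coordinates); the wrist camera has in their place "mount" (4x4, takes a point from camera to tool coordinates, whose origin is the TCP and whose axes are the flange's). Camera axes: x right, y down, z forward; pixel columns grow to the right and rows downward; lengths in m; the calibration is good to about 2 mm. A picture is of the moment at which its call begins: read the wrist's pose just before it. calibration takes no time and is no camera call.
- bot.hand_in(): hands the job in; it is judged then, once.
The state is a dict: "t": time; "q": joint angles; "joint_vel": joint speeds; "joint_torque": joint torques, N m; "eef_pos": TCP position; "tool_rot": TCP orientation; "contact_force": force on the tool from outside, world axes, zero at the start; "torque": the same for the moment, N m; "gripper_width": opening from 0.0 (shut) to 1.0 (fully open); "grasp_force": force on a finger pad.
Only numpy, scipy, OpenCV 4.12 (cv2) and the standard library are available. Lean on these libraries where they do the work, as an engineer would, in place of code of your own. Each camera call takes 0.05 s, during which the arm holds its last target. There are 200 camera calls.

## Task

On the lid of the resin curing pot, first push the little vent lever round against its stop post, then press the black pump plunger down and let it spring right back up, again and again, until the steel indicator pin stands fully out of its brass collar; an extra stroke does no harm. Take your hand away when the pin is out and the plunger is back up. Do not touch the pin, lift nothing, do not shift the pot, and leave the bead tubes, bottle and other things round it where they are.

Things in the scene. Friction and masses are not known exactly. Their poses are not given: they have to be found in the camera images.
- pot: Round aluminium pressure pot with a grey lid, 224 mm across the lid, lid top 120 mm above the table, 4 kg, standing loose on the table. Origin: centre of its underside; z up. In the pot's own frame (mm): plunger axis x -30, y 30; indicator pin x 60, y 50; vent lever pivot x 30, y -60. Four lid clamps on the rim rise 5 mm above the lid.
- plunger_top (a point): Centre of the flat top of the pump plunger: black mushroom knob 44 mm across, 14 mm thick, on a steel rod. Its top is 58 mm above the lid when up (178 mm above the table) and 34 mm above the lid when fully pressed (154 mm above the table). Pressed straight down.
- plunger (a joint): Plunger travel in m: 0 = up, 0.024 = fully down. A spring returns it; pressing takes about 3 N at the start and 9 to 12 N at the bottom, where it meets a hard stop. Every stroke drives the indicator pin's ratchet on; long strokes (all the way down, and right back up) drive it furthest, strokes under half of the travel may do nothing. Three to seven full strokes are needed, depending on the start. Further strokes after the pin is out do no harm.
- pin (a joint): How far the indicator pin has risen in m: 0 = its tip 1 mm above its collar, 0.020 = fully out (17 mm counts as fully out). It starts anywhere from 0 to 0.009, rises about 3 to 4 mm with each full stroke and stays where it is between strokes.
- pin_top (a point): Centre of the tip of the indicator pin: steel, 8 mm diameter, in a 22 mm brass collar 12 mm tall on the lid. Tip 13 mm above the lid when in, 33 mm when fully out.
- vent (a joint): Vent lever angle in rad: 0 = shut, the lever lying against its stop post and pointing along the pot's +x; positive = open, turned clockwise seen from above, up to 1.4 (pointing nearly along the pot's -y). It is pushed counter-clockwise (seen from above) to shut it, by about 1 N at its post, and stays where it is left. Under 0.12 counts as shut.
- vent_post (a point): Centre of the top of the upright round steel post, 12 mm diameter, at the free end of the vent lever, 50 mm from the lever's pivot. Its top is 53 mm above the lid (173 mm above the table); the lever's flat arm, 10 mm wide, lies below it with its upper face 18.5 mm above the lid.
- vent_pivot (a point): Point on the vertical axis of the vent lever's pivot, at the height of the top of the vent post (53 mm above the lid). Beside the shut lever, on the side away from where it opens, a fixed stop post 8 mm in diameter and 20 mm tall stands 35 mm along the pot's x and 9.5 mm along the pot's y from this axis.
- tube_a: Clear bead tube with a cap, 31 mm across, 76 mm tall, standing, dark green beads. Origin under its centre. Leave alone.
- tube_b: Bead tube like tube_a, purple beads. Origin under its centre. Leave alone.
- tube_c: Bead tube like tube_a, yellow beads. Origin under its centre. Leave alone.
- resin: White resin bottle, 52 mm across, 150 mm tall, standing near the pot. Origin under its centre. Leave alone.
- bead_jar: Pink bead jar, 56 mm across, 70 mm tall. Origin under its centre. Leave alone.
- dish: White bowl, 90 mm across, 30 mm tall. Origin under its centre. Leave alone.
- spool: Spool of copper wire lying flat, 68 mm across, 30 mm tall. Origin under its centre. Leave alone.
- pliers: Small pliers lying flat, about 140 mm long, 12 mm thick. Origin under the pivot, jaws to +x. Leave alone.
Mind the look-alikes: they are no part of the job. What is shaped like the pot but green is not meant.

How it is judged:
By the outcome, as a careful person would: the job done as asked, in the order asked, and still so for the second after the job is handed in, with the robot touching nothing.
It also fails if it takes over 58 s, if anything falls off the work surface, if the arm or the gripper's body presses on something with over 40 N, if the wrist force passes 120 N, or if a joint passes its speed limit or range.

## Working session

There is one attempt and no reset: what is moved stays moved. The work goes in short steps, Python scripts to look and compute and a tool call to move; the robot and the scene stay as the last step left them, time stands still between calls to the robot, and variables do not carry over. Pictures are saved under pics/ and viewed, at most 10 in all, crops included, and the job is handed in when it is done.

Besides the shell and the picture viewer there is one more tool, called as a command line: name --argument value ..., lists and objects as JSON in quotes. move_arm: Moves the arm, as the interface text tells. Its arguments: {"type":"object","properties":{"commands":{"type":"array","items":{"type":"array","items":{"type":"array","items":{"type":"number"}}}},"squeeze":{"type":"number"}},"required":["commands"]}

```bash
mkdir -p pics
cat > h.py <<'E'
import numpy as np, cv2
from station import bot, imaging
from scipy.spatial.transform import Rotation as R
def snap(n,f):
    o=bot.get_obs(); im=imaging.read_camera(n); cv2.imwrite(f'pics/{f}.png',im[:,:,::-1]); return im,o
def cam(n,o=None):
    c=imaging.calibration(n); K=np.array(c['intrinsics'])
    if n=='wrist':
        T=np.eye(4); q=o['tool_rot']; T[:3,:3]=R.from_quat([q[1],q[2],q[3],q[0]]).as_matrix(); T[:3,3]=o['eef_pos']; E=T@np.array(c['mount'])
    else: E=np.array(c['extrinsics'])
    return K,c['k1'],E
def onz(n,uv,z,o=None):
    K,k1,E=cam(n,o)
    p=cv2.undistortPoints(np.array([[uv]],float),K,np.array([k1,0,0,0.]))[0,0]
    d=E[:3,:3]@np.array([p[0],p[1],1]); c=E[:3,3]; return c+d*(z-c[2])/d[2]
def proj(n,P,o=None):
    K,k1,E=cam(n,o); Ei=np.linalg.inv(E)
    return cv2.projectPoints(np.array(P,float).reshape(-1,3),cv2.Rodrigues(Ei[:3,:3])[0],Ei[:3,3],K,np.array([k1,0,0,0.]))[0][:,0]
E
python3 - <<'E'
from h import *
for n in('top','scene'): snap(n,n+'0'); print(cam(n)[2].round(3))
o=bot.get_obs();print({k:np.round(v,3) for k,v in o.items()})
E
```

```text
[[-0.023 -0.995  0.096  0.33 ]
 [-1.     0.025  0.017  0.002]
 [-0.019 -0.096 -0.995  1.163]
 [ 0.     0.     0.     1.   ]]
[[ 0.997  0.044 -0.071  0.54 ]
 [ 0.081 -0.714  0.696 -1.014]
 [-0.02  -0.699 -0.715  1.178]
 [ 0.     0.     0.     1.   ]]
{'t': np.float64(0.1), 'q': array([-1.251,  0.478,  0.022,  1.556, -0.011,  1.109, -0.083]), 'joint_vel': array([ 0.002, -0.002,  0.001, -0.003, -0.001, -0.   ,  0.001]), 'joint_torque': array([ 5.0000e-03, -5.9776e+01,  1.6140e+00, -2.8196e+01,  1.3000e-02,
        5.0000e-03, -0.0000e+00]), 'eef_pos': array([0.28 , 0.614, 0.23 ]), 'tool_rot': array([-0.   ,  0.212,  0.977, -0.001]), 'contact_force': array([ 0.211, -0.054, -0.108]), 'torque': array([-0.002,  0.033,  0.   ]), 'grasp_force': np.float64(0.0), 'gripper_width': np.float64(1.002)}
```

View pics/top0.png

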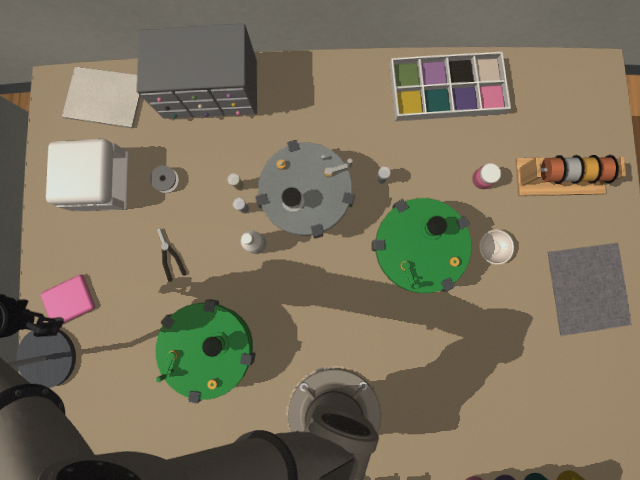

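View pics/scene0.png

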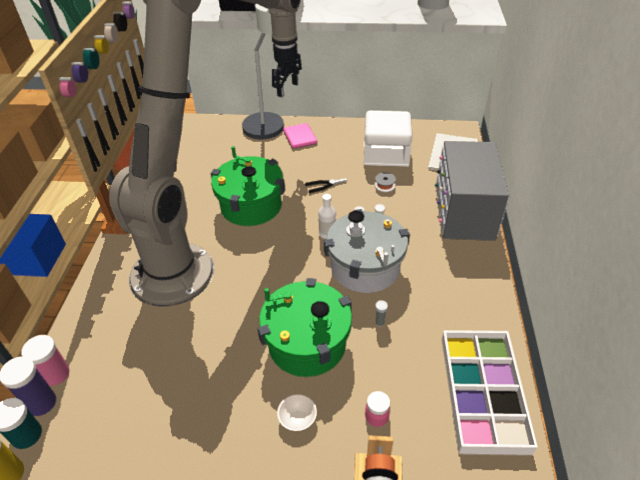

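The grey pot is at about (305,188) in the top view, with its plunger at (291,197), collar at (281,164) and lever near (335,168). I'll enlarge that area in both views.

Run:
```python
import cv2,numpy as np
a=cv2.imread('pics/top0.png')[130:250,225:400]; b=cv2.imread('pics/scene0.png')[195:295,310:430]
a=cv2.resize(a,None,fx=4.5,fy=4.5,interpolation=cv2.INTER_CUBIC); cv2.imwrite('pics/a.png',a)
b=cv2.resize(b,None,fx=6,fy=6,interpolation=cv2.INTER_CUBIC);cv2.imwrite('pics/b.png',b)
```

```text
(no output)
```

View pics/a.png

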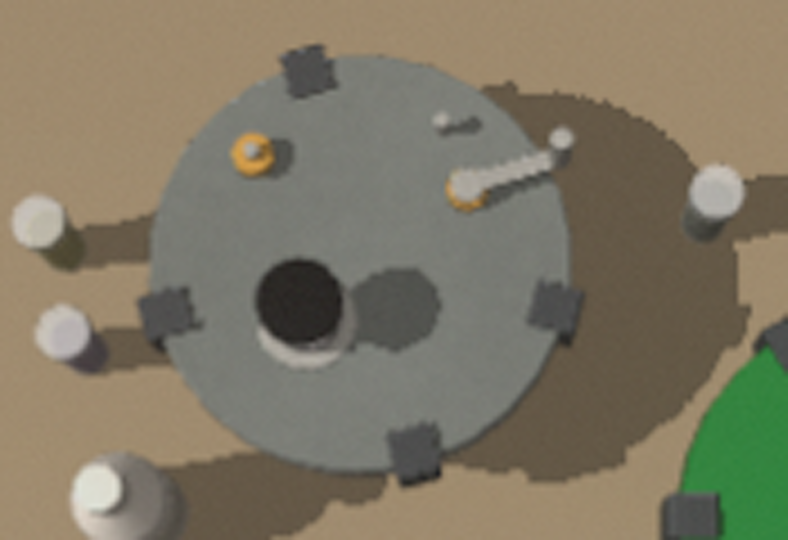

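View pics/b.png

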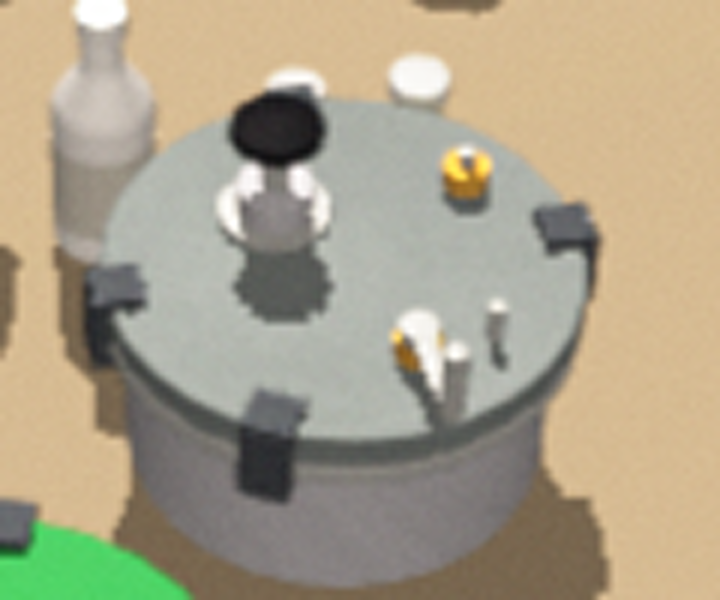

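Top crop: plunger top (299,302), pin (252,152), post top (562,138), stop (441,120), pivot (466,186). Scene crop: plunger (277,127), post (457,349), stop (497,305). I'll fit the pot pose to these.

```bash
cat > fit.py <<'E'
from h import *
from scipy.optimize import least_squares
from math import *
t=lambda u,v:(u/4.5+225-.4,v/4.5+130-.4)
s=lambda u,v:(u/6+310-.4,v/6+195-.4)
M=[('top',t(299,302),(-30,30,178)),('top',t(252,154),(60,50,133)),('top',t(441,120),(65,-50.5,140)),('top',t(466,184),(30,-60,140)),('top',t(562,138),'post'),
('scene',s(277,127),(-30,30,178)),('scene',s(457,347),'post'),('scene',s(497,303),(65,-50.5,140)),('scene',s(466,160),(60,50,133))]
def pts(x):
    c,sn=cos(x[2]),sin(x[2]); W=lambda p:np.array([x[0]+c*p[0]-sn*p[1],x[1]+sn*p[0]+c*p[1],p[2]])/[1,1,1000]
    out=[]
    for n,uv,p in M:
        if p=='post': p=(30+50*cos(x[3]),-60-50*sin(x[3]),173)
        q=np.array(p)/1000; out.append(np.array([x[0]+c*q[0]-sn*q[1],x[1]+sn*q[0]+c*q[1],q[2]]))
    return out
f=lambda x:np.concatenate([proj(n,P)[0]-uv for (n,uv,_),P in zip(M,pts(x))])
r=least_squares(f,[.75,.08,0.2,.8])
if __name__=='__main__':
    print(r.x.round(4)); print(f(r.x).reshape(-1,2).round(1))
    for m,p in zip(M,pts(r.x)): print(m[0],m[2],p.round(4), onz(m[0],m[1],p[2]).round(4))
    for nm,u,z in(('resin',(100,488),.15),('tubeR',(716,192),.076),('tube1',(40,222),.076),('tube2',(65,332),.076)): print(nm,onz('top',t(*u),z).round(3))
E
python3 fit.py
```

```text
[0.5586 0.0564 0.0848 1.3749]
[[-0.5 -0.1]
 [-0.7  0. ]
 [-0.4 -0.1]
 [-0.3 -0.2]
 [-0.6 -0.2]
 [-0.4  0.1]
 [-0.2  1.5]
 [-0.1  1.3]
 [-0.3  1.2]]
top (-30, 30, 178) [0.5262 0.0837 0.178 ] [0.5258 0.0826 0.178 ]
top (60, 50, 133) [0.6141 0.1113 0.133 ] [0.6141 0.1097 0.133 ]
top (65, -50.5, 140) [0.6276 0.0116 0.14  ] [0.6274 0.0105 0.14  ]
top (30, -60, 140) [ 0.5936 -0.0009  0.14  ] [ 0.593  -0.0016  0.14  ]
top post [ 0.6074 -0.0489  0.173 ] [ 0.6068 -0.0501  0.173 ]
scene (-30, 30, 178) [0.5262 0.0837 0.178 ] [0.5271 0.0843 0.178 ]
scene post [ 0.6074 -0.0489  0.173 ] [ 0.6079 -0.0437  0.173 ]
scene (65, -50.5, 140) [0.6276 0.0116 0.14  ] [0.6279 0.0163 0.14  ]
scene (60, 50, 133) [0.6141 0.1113 0.133 ] [0.6151 0.1161 0.133 ]
resin [0.439 0.187 0.15 ]
tubeR [ 0.601 -0.139  0.076]
tube1 [0.595 0.234 0.076]
tube2 [0.533 0.22  0.076]
```

move_arm --commands '[[[0, 0, 0, 0, 0, 10, 0], [0, 0, 0, 0, 0, 10, 0], [0, 0, 0, 0, 0, 10, 0], [0, 0, 0, 0, 0, 10, 0], [0, 0, 0, 0, 0, 10, 0], [0, 0, 0, 0, 0, 10, 0], [0, 0, 0, 0, 0, 10, 0], [0, 0, 0, 0, 0, 10, 0], [0, 0, 0, 0, 0, 10, 0], [0, 0, 0, 0, 0, 10, 0], [0, 0, 0, 0, 0, 10, 0], [0, 0, 0, 0, 0, 10, 0], [0, 0, 0, 0, 0, 10, 0], [0, 0, 0, 0, 0, 10, 0]]]' --squeeze 20

```text
t: 1.85
eef_pos: [0.2798, 0.6139, 0.2308]
tool_rot: [0.0, 0.991, 0.132, -0.0]
contact_force: [1.1, -0.2, 0.2]
gripper_width: 0.0
grasp_force: 0.0
```

move_arm --commands '[[[0.0066, 0.0484, 0, 0, 0, 0, 0], [0.0066, 0.0484, 0, 0, 0, 0, 0], [0.0066, 0.0484, 0, 0, 0, 0, 0], [0.0066, 0.0484, 0, 0, 0, 0, 0], [0.0066, 0.0484, 0, 0, 0, 0, 0], [0.0066, 0.0484, 0, 0, 0, 0, 0], [0.0066, 0.0484, 0, 0, 0, 0, 0], [0.0066, 0.0484, 0, 0, 0, 0, 0], [0.0066, 0.0484, 0, 0, 0, 0, 0], [0.0066, 0.0484, 0, 0, 0, 0, 0], [0.0066, 0.0484, 0, 0, 0, 0, 0], [0.0066, 0.0484, 0, 0, 0, 0, 0], [0.0066, 0.0484, 0, 0, 0, 0, 0], [0.0066, 0.0484, 0, 0, 0, 0, 0], [0.0066, 0.0484, 0, 0, 0, 0, 0], [0, 0, 0, 0, 0, 0, 0], [0, 0, 0, 0, 0, 0, 0]]]'

```text
t: 3.98
eef_pos: [0.5689, -0.0586, 0.2308]
tool_rot: [-0.0, 0.991, 0.135, -0.001]
contact_force: [0.1, 0.5, -0.3]
gripper_width: 0.001
grasp_force: 0.0
```

Run:
```python
from h import *
im,o=snap('wrist','w1'); print({k:np.round(v,3) for k,v in o.items()})
q=o['tool_rot'];A=R.from_quat([q[1],q[2],q[3],q[0]]).as_matrix();print(A.round(3))
import fit
for m,p in zip(fit.M[:5],fit.pts(fit.r.x)): print(m[2],proj('wrist',p,o).round(0))
```

```text
{'t': np.float64(3.975), 'q': array([-0.623,  0.39 ,  0.803,  1.846, -0.323,  1.042, -0.992]), 'joint_vel': array([-0.028, -0.009, -0.013,  0.006, -0.   , -0.   ,  0.002]), 'joint_torque': array([ 1.6360e+00, -4.0559e+01,  9.9430e+00, -2.5876e+01,  1.1400e-01,
       -4.3000e-02,  2.0000e-02]), 'eef_pos': array([ 0.569, -0.059,  0.231]), 'tool_rot': array([-0.   ,  0.991,  0.135, -0.001]), 'contact_force': array([ 0.12 ,  0.481, -0.32 ]), 'torque': array([ 0.028, -0.002, -0.005]), 'grasp_force': np.float64(0.0), 'gripper_width': np.float64(0.001)}
[[ 0.964  0.267 -0.001]
 [ 0.267 -0.964  0.   ]
 [-0.001 -0.001 -1.   ]]
(-30, 30, 178) [[ 71. 271.]]
(60, 50, 133) [[ 83. 113.]]
(65, -50.5, 140) [[233. 133.]]
(30, -60, 140) [[241. 190.]]
post [[317. 199.]]
```

View pics/w1.png

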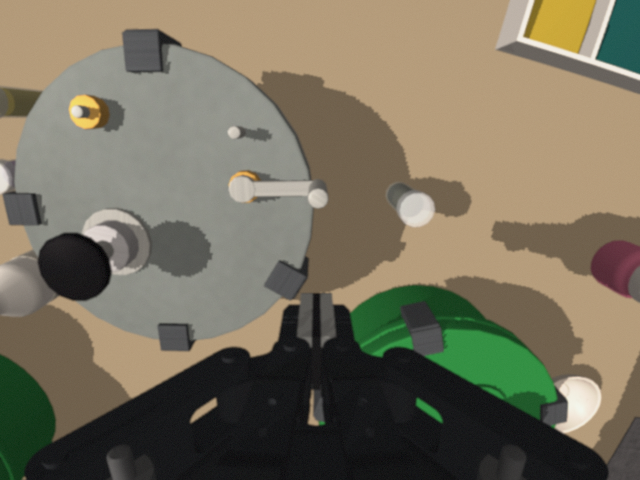

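Everything matches the predictions within about 3 mm: post top at (317,193), plunger at (75,266). Next I go down behind the post and start the arc.

move_arm --commands '[[[0, 0, 0.02, 0, 0, 0, 0], [0, 0, 0.02, 0, 0, 0, 0], [0, 0, 0.02, 0, 0, 0, 0], [0, 0, 0.02, 0, 0, 0, 0], [0, 0, 0, 0, 0, 0, 0], [0.006, 0, 0, 0, 0, 0, 0], [0.006, 0, 0, 0, 0, 0, 0], [0.006, 0, 0, 0, 0, 0, 0], [0.0045, 0, 0, 0, 0, 0, 0], [0, 0, 0, 0, 0, 0, 0]]]'

```text
t: 5.28
eef_pos: [0.5914, -0.053, 0.1513]
tool_rot: [0.0, 0.991, 0.135, 0.0]
contact_force: [-0.6, -0.4, 0.4]
gripper_width: -0.001
grasp_force: 0.0
```

move_arm --commands '[[[0.0062, 0.0017, 0, 0, 0, -7, 0], [0.0062, 0.0017, 0, 0, 0, -7, 0], [0.0062, 0.0017, 0, 0, 0, -7, 0], [0.0062, 0.0017, 0, 0, 0, -7, 0], [0, 0, 0, 0, 0, 0, 0]]]'

```text
t: 5.9
eef_pos: [0.616, -0.0483, 0.1512]
tool_rot: [-0.0, 0.929, 0.37, 0.0]
contact_force: [0.1, -0.4, -0.7]
gripper_width: -0.001
grasp_force: 0.0
```

Run:
```python
from h import *
im,o=snap('wrist','w2'); print(o['eef_pos'].round(4),o['contact_force'].round(2))
q=o['tool_rot'];A=R.from_quat([q[1],q[2],q[3],q[0]]).as_matrix();print(A.round(3))
```

```text
[ 0.616  -0.0483  0.1512] [ 0.12 -0.35 -0.74]
[[ 0.726  0.687 -0.   ]
 [ 0.687 -0.726  0.   ]
 [ 0.    -0.    -1.   ]]
```

View pics/w2.png

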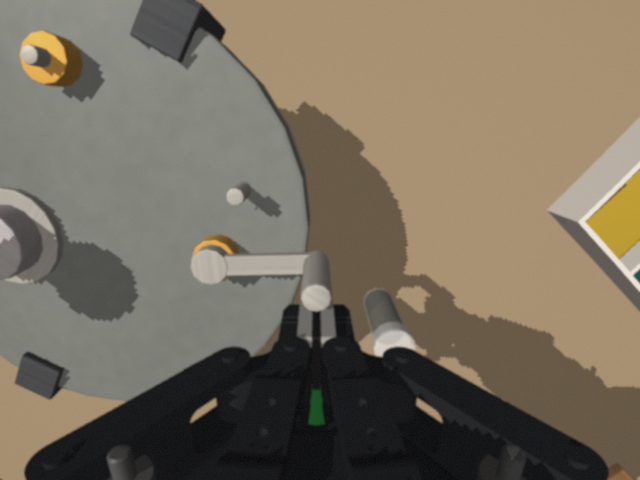

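The lever at (210,265)–(316,295) is following the fingers. I'll carry on to the stop.

move_arm --commands '[[[0.0062, 0.0017, 0, 0, 0, -7, 0], [0.0062, 0.0017, 0, 0, 0, -7, 0], [0.0062, 0.0017, 0, 0, 0, -7, 0], [0.0062, 0.0017, 0, 0, 0, -7, 0], [0.0062, 0.0017, 0, 0, 0, -7, 0], [0.0062, 0.0017, 0, 0, 0, -7, 0], [0.003, 0.001, 0, 0, 0, -5, 0], [0, 0, 0, 0, 0, 0, 0]]]'

```text
t: 6.95
eef_pos: [0.6434, -0.0185, 0.1512]
tool_rot: [-0.0, 0.705, 0.709, -0.0]
contact_force: [0.0, -0.2, 1.0]
gripper_width: -0.0
grasp_force: 0.0
```

move_arm --commands '[[[0.002, 0, 0, 0, 0, 0, 0], [0.001, 0, 0, 0, 0, 0, 0], [0.001, 0, 0, 0, 0, 0, 0]]]'

```text
t: 7.32
eef_pos: [0.6437, -0.0145, 0.1513]
tool_rot: [0.0, 0.704, 0.71, 0.0]
contact_force: [1.2, -0.5, -0.9]
gripper_width: 0.001
grasp_force: 0.5
```

move_arm --commands '[[[0.001, 0, 0, 0, 0, 0, 0], [0.001, 0, 0, 0, 0, 0, 0]]]'

```text
t: 7.58
eef_pos: [0.6437, -0.0137, 0.1513]
tool_rot: [0.001, 0.704, 0.71, -0.0]
contact_force: [0.6, -6.3, -0.3]
gripper_width: -0.002
grasp_force: 2.8
```

Run:
```python
from h import *
im,o=snap('wrist','w3'); print(o['eef_pos'].round(4),o['contact_force'].round(2))
```

```text
[ 0.6437 -0.0137  0.1513] [ 0.58 -6.34 -0.26]
```

View pics/w3.png

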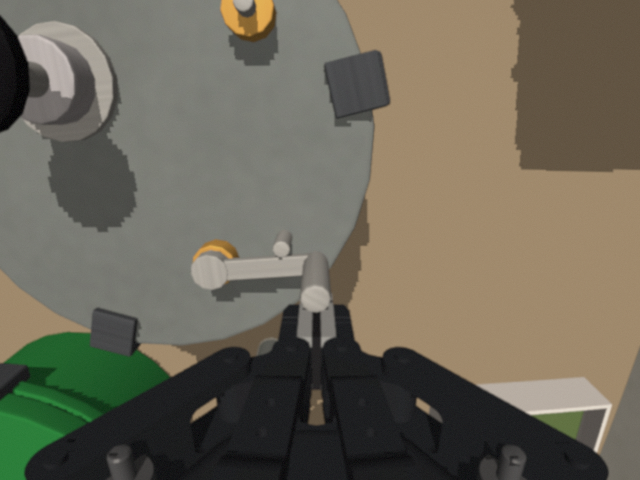

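The lever arm rests on the stop post (282,245) and 6 N has built up, so the vent is shut. I'll back off, rise and go over the plunger.

move_arm --commands '[[[-0.01, 0, 0, 0, 0, 0, 0], [-0.02, 0, 0, 0, 0, 0, 0], [0, 0, -0.02, 0, 0, 0, 0], [0, 0, -0.03, 0, 0, 0, 0], [0, 0, -0.03, 0, 0, 0, 0], [0.0213, -0.0194, 0, 0, 0, 0, 0], [0.0213, -0.0194, 0, 0, 0, 0, 0], [0.0213, -0.0194, 0, 0, 0, 0, 0], [0.0213, -0.0194, 0, 0, 0, 0, 0], [0.0213, -0.0194, 0, 0, 0, 0, 0], [0.0213, -0.0194, 0, 0, 0, 0, 0], [0, 0, 0, 0, 0, 0, 0], [0, 0, 0, 0, 0, 0, 0]]]'

```text
t: 9.25
eef_pos: [0.5271, 0.084, 0.2324]
tool_rot: [0.0, 0.704, 0.71, 0.001]
contact_force: [-1.6, -0.6, -1.0]
gripper_width: 0.001
grasp_force: 0.0
```

Run:
```python
from h import *
im,o=snap('top','t2'); print(o['eef_pos'].round(4))
im,o=snap('wrist','w4')
a=cv2.imread('pics/t2.png')[130:250,225:400];a=cv2.resize(a,(583,400),interpolation=2)
b=cv2.resize(cv2.imread('pics/w4.png'),(533,400)); cv2.imwrite('pics/c.png',cv2.resize(np.hstack([a,b]),(800,287)))
```

```text
[0.5271 0.084  0.2324]
```

View pics/c.png

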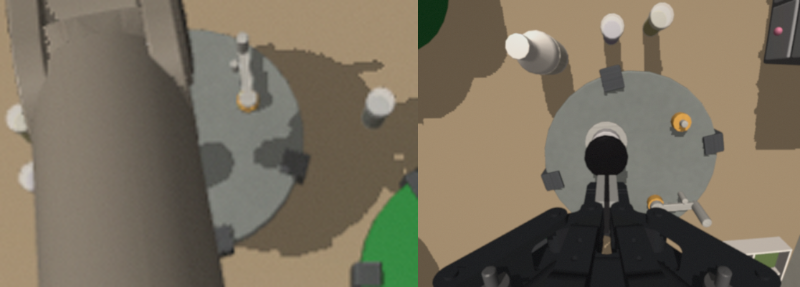

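The lever stays shut against its stop, and the knob at (606,155) in the right half lines up with the fingers. First stroke, checking the force.

move_arm --commands '[[[0, 0, 0.025, 0, 0, 0, 0], [0, 0, 0.025, 0, 0, 0, 0], [0, 0, 0.01, 0, 0, 0, 0], [0, 0, 0.008, 0, 0, 0, 0], [0, 0, 0.007, 0, 0, 0, 0], [0, 0, 0.0025, 0, 0, 0, 0], [0, 0, 0.001, 0, 0, 0, 0], [0, 0, 0, 0, 0, 0, 0]]]'

```text
t: 10.35
eef_pos: [0.5264, 0.0835, 0.1541]
tool_rot: [-0.0, 0.705, 0.71, -0.0]
contact_force: [-5.6, -1.9, 10.8]
gripper_width: -0.002
grasp_force: 5.2
```

move_arm --commands '[[[0, 0, 0.001, 0, 0, 0, 0], [0, 0, 0, 0, 0, 0, 0]]]'

```text
t: 10.6
eef_pos: [0.5265, 0.0835, 0.154]
tool_rot: [-0.0, 0.705, 0.71, -0.0]
contact_force: [-7.8, -2.3, 19.0]
gripper_width: 0.002
grasp_force: 9.6
```

It's on the hard stop. Two more strokes, then a check.

move_arm --commands '[[[0, 0, -0.012, 0, 0, 0, 0], [0, 0, -0.022, 0, 0, 0, 0], [0, 0, 0, 0, 0, 0, 0], [0, 0, 0, 0, 0, 0, 0], [0, 0, 0.014, 0, 0, 0, 0], [0, 0, 0.01, 0, 0, 0, 0], [0, 0, 0.007, 0, 0, 0, 0], [0, 0, 0.003, 0, 0, 0, 0], [0, 0, 0, 0, 0, 0, 0], [0, 0, -0.012, 0, 0, 0, 0], [0, 0, -0.022, 0, 0, 0, 0], [0, 0, 0, 0, 0, 0, 0], [0, 0, 0, 0, 0, 0, 0], [0, 0, 0.014, 0, 0, 0, 0], [0, 0, 0.01, 0, 0, 0, 0], [0, 0, 0.007, 0, 0, 0, 0], [0, 0, 0.003, 0, 0, 0, 0], [0, 0, 0, 0, 0, 0, 0]]]'

```text
t: 12.85
eef_pos: [0.5268, 0.0845, 0.1538]
tool_rot: [-0.0, 0.704, 0.71, 0.001]
contact_force: [-10.2, -1.2, 31.9]
gripper_width: -0.004
grasp_force: 16.5
```

move_arm --commands '[[[0, 0, -0.012, 0, 0, 0, 0], [0, 0, -0.022, 0, 0, 0, 0], [0, 0, 0, 0, 0, 0, 0], [0, 0, 0, 0, 0, 0, 0], [0, 0, 0.014, 0, 0, 0, 0], [0, 0, 0.01, 0, 0, 0, 0], [0, 0, 0.007, 0, 0, 0, 0], [0, 0, 0.003, 0, 0, 0, 0], [0, 0, 0, 0, 0, 0, 0], [0, 0, -0.012, 0, 0, 0, 0], [0, 0, -0.022, 0, 0, 0, 0], [0, 0, 0, 0, 0, 0, 0], [0, 0, 0, 0, 0, 0, 0], [0, 0, 0.014, 0, 0, 0, 0], [0, 0, 0.01, 0, 0, 0, 0], [0, 0, 0.007, 0, 0, 0, 0], [0, 0, 0.003, 0, 0, 0, 0], [0, 0, 0, 0, 0, 0, 0]]]'

```text
t: 15.1
eef_pos: [0.5267, 0.0845, 0.1538]
tool_rot: [-0.001, 0.704, 0.71, 0.001]
contact_force: [-10.0, -0.6, 33.3]
gripper_width: 0.003
grasp_force: 16.1
```

move_arm --commands '[[[0, 0, -0.012, 0, 0, 0, 0], [0, 0, -0.022, 0, 0, 0, 0], [0, 0, 0, 0, 0, 0, 0], [0, 0, 0, 0, 0, 0, 0], [0, 0, 0.014, 0, 0, 0, 0], [0, 0, 0.01, 0, 0, 0, 0], [0, 0, 0.007, 0, 0, 0, 0], [0, 0, 0.003, 0, 0, 0, 0], [0, 0, 0, 0, 0, 0, 0], [0, 0, -0.012, 0, 0, 0, 0], [0, 0, -0.022, 0, 0, 0, 0], [0, 0, 0, 0, 0, 0, 0], [0, 0, 0, 0, 0, 0, 0], [0, 0, 0.014, 0, 0, 0, 0], [0, 0, 0.01, 0, 0, 0, 0], [0, 0, 0.007, 0, 0, 0, 0], [0, 0, 0.003, 0, 0, 0, 0], [0, 0, 0, 0, 0, 0, 0]]]'

```text
t: 17.35
eef_pos: [0.5268, 0.0845, 0.1538]
tool_rot: [-0.001, 0.704, 0.71, 0.001]
contact_force: [-9.3, -1.2, 31.5]
gripper_width: -0.002
grasp_force: 15.9
```

move_arm --commands '[[[0, 0, -0.012, 0, 0, 0, 0], [0, 0, -0.022, 0, 0, 0, 0], [0, 0, -0.025, 0, 0, 0, 0], [0, 0, -0.025, 0, 0, 0, 0], [0, 0, 0, 0, 0, 0, 0], [0, 0, 0, 0, 0, 0, 0]]]'

```text
t: 18.1
eef_pos: [0.5254, 0.0843, 0.2341]
tool_rot: [-0.001, 0.704, 0.71, -0.001]
contact_force: [-0.8, -0.4, -0.0]
gripper_width: 0.004
grasp_force: 0.0
```

Run:
```python
from h import *
im,o=snap('scene','s3'); print(o['t'],o['eef_pos'].round(4),o['contact_force'].round(1))
im,o=snap('wrist','w5')
b=cv2.resize(cv2.imread('pics/s3.png')[195:295,310:430],(480,400),interpolation=2)
w=cv2.resize(cv2.imread('pics/w5.png')[60:380,150:640],None,fx=1,fy=1);w=cv2.resize(w,(612,400)); cv2.imwrite('pics/d.png',cv2.resize(np.hstack([b,w]),(800,293)))
import fit
x=fit.r.x; c,s=np.cos(x[2]),np.sin(x[2])
for h in (.133,.150,.153): print(h,proj('scene',[x[0]+c*.06-s*.05,x[1]+s*.06+c*.05,h]).round(1))
```

```text
18.1 [0.5254 0.0843 0.2341] [-0.8 -0.4 -0. ]
0.133 [[386.9 222.4]]
0.15 [[387.3 217.9]]
0.153 [[387.4 217.1]]
```

View pics/d.png

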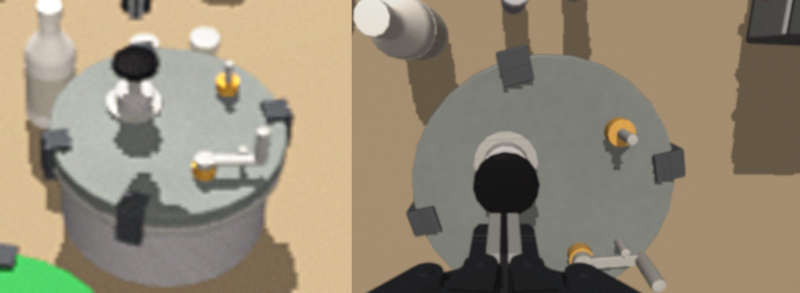

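The pin now stands well out of its collar, at (229,65) left and (628,138) right, the plunger is up and the lever is shut. The pin's exact height is hard to read at this resolution, so I'll add two safe strokes.

move_arm --commands '[[[0, 0, 0.025, 0, 0, 0, 0], [0, 0, 0.025, 0, 0, 0, 0], [0, 0, 0.012, 0, 0, 0, 0], [0, 0, 0.01, 0, 0, 0, 0], [0, 0, 0.006, 0, 0, 0, 0], [0, 0, 0.003, 0, 0, 0, 0], [0, 0, 0, 0, 0, 0, 0]]]'

```text
t: 19.08
eef_pos: [0.5253, 0.0842, 0.1549]
tool_rot: [-0.001, 0.704, 0.71, -0.001]
contact_force: [-6.1, -0.2, 8.2]
gripper_width: -0.002
grasp_force: 4.0
```

move_arm --commands '[[[0, 0, -0.012, 0, 0, 0, 0], [0, 0, -0.022, 0, 0, 0, 0], [0, 0, 0, 0, 0, 0, 0], [0, 0, 0, 0, 0, 0, 0], [0, 0, 0.014, 0, 0, 0, 0], [0, 0, 0.01, 0, 0, 0, 0], [0, 0, 0.007, 0, 0, 0, 0], [0, 0, 0.003, 0, 0, 0, 0], [0, 0, 0, 0, 0, 0, 0]]]'

```text
t: 20.2
eef_pos: [0.527, 0.0846, 0.1545]
tool_rot: [0.0, 0.704, 0.71, 0.0]
contact_force: [0.2, 0.6, 7.7]
gripper_width: 0.005
grasp_force: 4.1
```

move_arm --commands '[[[0, 0, -0.012, 0, 0, 0, 0], [0, 0, -0.022, 0, 0, 0, 0], [0, 0, -0.03, 0, 0, 0, 0], [0, 0, -0.04, 0, 0, 0, 0], [0, 0, -0.04, 0, 0, 0, 0], [0, 0, 0, 0, 0, 0, 0], [0, 0, 0, 0, 0, 0, 0]]]'

```text
t: 21.08
eef_pos: [0.5255, 0.0844, 0.2973]
tool_rot: [-0.001, 0.704, 0.71, -0.001]
contact_force: [-1.0, -0.1, -0.1]
gripper_width: 0.002
grasp_force: 0.0
```

Run:
```python
from h import *
im,o=snap('scene','s4'); print(o['t'],o['eef_pos'].round(4),o['contact_force'].round(1))
b=cv2.resize(cv2.imread('pics/s4.png')[195:295,310:430],(480,400),interpolation=2)
w=cv2.resize(cv2.imread('pics/s3.png')[195:295,310:430],(480,400),interpolation=2)
c=np.vstack([cv2.resize(np.hstack([w,b]),(800,333))]); z=[cv2.resize(cv2.imread(f'pics/{f}.png')[208:233,374:402],(266,238),interpolation=0) for f in('scene0','s3','s4')]
cv2.imwrite('pics/e.png',np.vstack([c,np.pad(np.hstack(z),((0,0),(0,2),(0,0)))]))
```

```text
21.075 [0.5255 0.0844 0.2973] [-1.  -0.1 -0.1]
```

View pics/e.png

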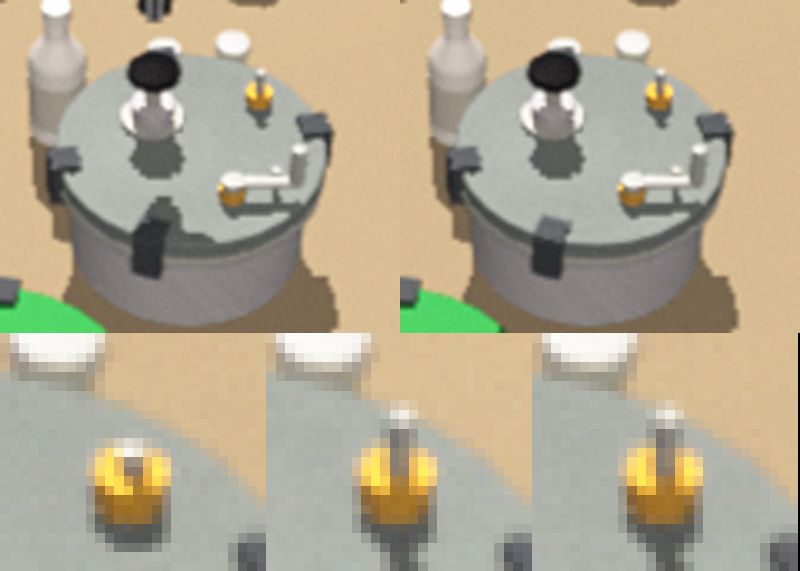

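The pin looks the same before and after the two extra strokes, so it has reached its limit. The plunger is up, the lever is on its stop, and the pot hasn't moved.

```bash
python3 -c "
from station import bot; print(bot.hand_in())"
```

```text
the job is handed in; nothing more can be done
None
```

I shut the vent lever against its stop and gave the plunger nine strokes. In the last images the pin is at its limit, the plunger is back up and the hand is clear; the job is handed in at about 21 s, with no verdict shown.

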